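# Check a wood blank with the pocket gauge from the drawer

## Robot

A 6-joint arm with a two-finger parallel gripper is mounted at the origin on a cart in front of the work surface, level with it; the furniture and walls round the work are solid. World frame = base frame: x ahead of the robot, y to its left, z up, the work surface at z = 0. Lengths are in m, angles in rad, forces in N, time in s.
With the tool pointing down it reaches from about 0.375 to 0.975 m from the base axis. Payload 3.8 kg.
Tool frame: the origin (TCP) lies at the very end of the fingers, on their centre line; the grasp point (between the pads) lies 19 mm behind it (robot.tcp_to_grasp is the z of the grasp point in the tool frame, in m); z points along the fingers, y is the line along which they close (so a half turn about z gives the same grasp; the last joint's range is limited). The gripper opens to 88 mm and grips with 3 to 60 N. Pads are 18 mm wide; open, the fingers measure 123 mm over their backs; the gripper's body (75 mm by 187 mm) begins 45 mm behind the grasp point.
Start: joints at [1.134, 0.264, 1.604, -0, 1.274, -0.037], TCP at [0.263, 0.622, 0.239] pointing down, gripper open.
Joint ranges: [-2.63, 2.63], [-0.94, 2.18], [0.31, 2.57], [-1.31, 4.45], [0, 2.66], [-2.55, 2.55]. Speed limits (rad/s): [2.57, 2.57, 3.14, 3.14, 3.14, 3.14].

## Interface

Orientations are given as a unit quaternion [x, y, z, w].
In Python, from station import robot gives the robot as it stands.
- The arm moves only by the tool drive_tool, never from a script. Its argument "commands" is a list of rows, each a list of 5 numbers: the shift along the tool's x, y, z in m, then the turn about the tool's z in degrees, then the finger opening in m, from 0 to 0.0881. A call has 1 to 5 rows; each row shifts and turns the commanded pose from where the row before left it, along the tool's axes as they then stand; what a row does not reach is not made up. A row lasts 1/8 s, in which the tool goes at most 62.5 mm and 10.7 degrees, less where a joint would pass 70% of its speed; a pose out of reach is approached as far as the arm can. A call is refused whole if a number of a shift passes 0.0625 or a number of a turn 10.7, either way. A call with a gripper value outside its range is refused whole. The fingers move at their own pace and stop on an object; "squeeze" is the grip in N (left out, the last holds). Time passes only in rows, so rows that do not move let the fingers close. It gives the time, the measured TCP pose, the force, the opening and the grip force at its end, in the units of the state.
- robot.sense(): the state, without advancing time (a new reading comes with each control period).
- robot.camera(name): name is "side" or "top" or "wrist"; returns the picture (400x640x3 uint8, red, green, blue); there is no depth.
- robot.get_calibration(name): a dict with "K" (3x3 intrinsics, pixels), "eye" and "rotation" of the camera in the world. Camera axes: x right, y up, looking along -z (the intrinsics and any distortion apply to the point x, -y, -z); pixel columns grow to the right and rows downward; lengths in m; the calibration is good to about 2 mm. A picture is of the moment at which its call begins: read the wrist's pose just before it. get_calibration takes no time and is no camera call; for the wrist camera it gives the pose at the moment of the call.
- robot.hand_in(): hands the job in; it is judged then, once.
The state is a dict: "time": time; "q": joint angles; "qvel": joint speeds; "effort": joint torques, N m; "ee_pos": TCP position; "eef_rot": TCP orientation; "contact_force": force on the tool from outside, world axes, zero at the start; "ft_torque": the same for the moment, N m; "finger_gap": opening from 0.0 (shut) to 1.0 (fully open); "gripper_force": force on a finger pad.
Only numpy, scipy, OpenCV 4.12 (cv2) and the standard library are available. Lean on these libraries where they do the work, as an engineer would, in place of code of your own. Each camera call takes 0.05 s, during which the arm holds its last target. There are 200 camera calls.

## Task

Pull the drawer of the low plywood cabinet right out to its stop and leave it out, then take the pocket wood gauge out of its socket in the drawer. Hold the gauge's sprung tip on the centre of the pencilled cross, nothing else touching that blank, with the gauge square to the sloping face and pressed gently so that the tip is pushed in about half of its travel and never bottoms; do not touch the blank marked with a circle with the gauge, and leave the blanks and the things around where they are. Finish while still holding the gauge steady in the gripper with its tip on the cross: do not put it down or let go.

Things in the scene. Friction and masses are not known exactly. Their poses are not given: they have to be found in the camera images.
- cabinet: Low one-drawer plywood cabinet, fixed, 180 deep (x) x 130 wide (y) x 120 mm high. Origin: centre of its underside. Its front looks along its own -x; the drawer comes out along -x.
- drawer (a joint): How far the drawer is out, m: 0 closed, 0.11 at its stop; about 1.5 N friction, stays where left. The gauge's collar rests on a socket block in it with a 22 mm hole, 40 mm of the gauge below the rim: lift it straight up by 45 mm. Above the table the drawer's sides reach 63 mm, its front panel 108 mm, the drill bits at its back 63 mm.
- drawer_handle (a point): Middle of the drawer's round steel bar handle: bar 11 mm thick, 70 mm long along the cabinet's y, 35 mm in front of the drawer's face and 82 mm above the table (38 mm below the cabinet's top). Its axes are those of the cabinet; it moves with the drawer.
- gauge: Pocket wood gauge, 0.11 kg, upright in the drawer. Origin: end of its sprung tip when extended; z up the gauge. From there up: steel tip 6 mm thick, 0-14 mm; round aluminium nose 18 mm thick, 14-40; collar 32 mm across, 40-44; square black grip 26 x 26 mm (flats across x and y), 44-84. Its origin starts 30 mm before the cabinet's centre (along -x), 24 mm above the table, and rides with the drawer.
- plunger (a joint): How far the gauge's tip is pushed in, m: 0 extended, 0.012 bottomed. Spring: 1.2 N at 0, then 0.4 N per mm (3.6 N half way in, 6 N at the bottom).
- blank_cross: Loose pale wooden blank, 0.4 kg, 80 (x) x 70 mm (y), with a top that slopes at 18 degrees: 34 mm high at its -x edge, 60 mm at its +x edge. Origin: centre of its underside. A dark pencilled cross is on the middle of the sloping face.
- cross: The pencilled cross: two dark strokes, 30 mm long and 2.5 mm wide. Origin: where they cross, on the sloping face, 47 mm above the table. z points out of the wood, square to the face.
- blank_circle: A second loose blank of the same size, slope and wood, marked with a circle of 24 mm instead. Not to be touched with the gauge.
- screw_tin: Bystander: open round tin of screw eyes, 70 mm across, 22 mm high. Origin: centre of its underside.
- sanding_block: Bystander: cork sanding block, 62 x 112 x 36 mm. Origin: centre of its underside.
- masking_tape: Bystander: roll of masking tape lying flat, 104 mm across, 25 mm high. Origin: centre of its underside.
- tip (a point): The very end of the sprung tip, moving in with it; at the gauge's origin when extended.

How it is judged:
On the way, in this order (a step that is already met when the one before it is completed fails the run):
1. the drawer is pulled out to its stop (within 6 mm) (value of joint drawer above 0.104 m), for 0.1 s.
2. the gauge is held by the fingers, lifted clear of the drawer (height (world z) of gauge above 0.068 m and contact force between the fingers and gauge above 0.5 N and contact force between gauge and cabinet below 0.05 N), for 0.2 s.
At the end, for the whole second after the job is handed in: Gauge gripped and still, tip within 7 mm of the cross's centre, axis within 8 degrees of square to its face, tip pushed in 2.5 to 9.5 mm with 1.2 to 8 N on the blank; gripper not touching the blank; drawer at least 100 mm out; neither blank moved by 15 mm (value of joint drawer above 0.1 m and contact force between the fingers and gauge above 0.5 N and distance between tip and cross below 0.007 m and angle between the z axis of gauge and the z axis of cross, either way round below 0.14 rad and value of joint plunger between 0.0025 and 0.0095 m and contact force between gauge and blank_cross between 1.2 and 8 N and contact force between each of the arm, the fingers and blank_cross below 0.3 N and contact force between gauge and cabinet below 0.05 N and linear speed of gauge below 0.02 m/s and distance of each of blank_cross, blank_circle from where it was at the start of the episode below 0.015 m); the arm keeps its last pose, push and grip.
It fails at once if the sprung tip is bottomed (pushed in more than 11.5 mm) (value of joint plunger above 0.0115 m).
It fails at once if the gauge touches the blank with the circle (contact force between gauge and blank_circle above 0.3 N).
It fails at once if a blank is shifted by more than 20 mm (distance of any of blank_cross, blank_circle from where it was at the start of the episode above 0.02 m).
It fails at once if a bystander is shifted by more than 30 mm (distance of any of screw_tin, sanding_block, masking_tape from where it was at the start of the episode above 0.03 m).
It also fails if it takes over 54 s, if anything falls off the work surface, if the arm or the gripper's body presses on something with over 40 N, if the wrist force passes 120 N, or if a joint passes its speed limit or range.

## Working session

There is one attempt and no reset: what is moved stays moved. The work goes in short steps, Python scripts to look and compute and a tool call to move; the robot and the scene stay as the last step left them, time stands still between calls to the robot, and variables do not carry over. Pictures are saved under pics/ and viewed, at most 10 in all, crops included, and the job is handed in when it is done.

Besides the shell and the picture viewer there is one more tool, called after "Request:" by a JSON object that holds its "name" and its "arguments", one argument or row to a line. drive_tool: Moves the arm, as the interface text tells. Its arguments: {"type":"object","properties":{"commands":{"type":"array","items":{"type":"array","items":{"type":"number"}}},"squeeze":{"type":"number"}},"required":["commands"]}

```bash
mkdir -p pics; ls; python3 - <<'E'
from station import robot
import cv2,numpy as np
for n in("top","side"):
    c=robot.get_calibration(n); print(n,{k:np.round(v,4).tolist() if not isinstance(v,str) else v for k,v in c.items()})
    cv2.imwrite(f"pics/{n}0.png",robot.camera(n)[:,:,::-1])
s=robot.sense();print({k:np.round(v,4).tolist() for k,v in s.items()}, robot.tcp_to_grasp)
E
```

```text
pics
top {'K': [[392.4155, 0.0, 319.2228], [0.0, 392.4155, 198.5225], [0.0, 0.0, 1.0]], 'eye': [0.4119, -0.2294, 0.9665], 'rotation': [-0.0513, 0.0292, 0.7084, -0.7033]}
side {'K': [[362.8178, 0.0, 322.8833], [0.0, 362.8178, 202.0295], [0.0, 0.0, 1.0]], 'eye': [1.0548, -0.5384, 0.6719], 'rotation': [0.3377, 0.1951, 0.4411, 0.8083]}
{'time': 0.1, 'q': [1.1341, 0.2646, 1.6052, 0.0, 1.2737, -0.0369], 'qvel': [0.0012, -0.0028, -0.0026, 0.0018, -0.0007, 0.0013], 'effort': [0.0001, -50.3616, -35.8071, 0.0731, 0.0233, -0.0001], 'ee_pos': [0.2625, 0.6212, 0.2376], 'eef_rot': [0.1986, 0.9801, -0.0009, -0.0002], 'contact_force': [-0.8894, 0.0009, 1.2531], 'ft_torque': [-0.017, -0.0349, 0.0215], 'gripper_force': 0.0, 'finger_gap': 1.0005} -0.0187
```

View pics/top0.png

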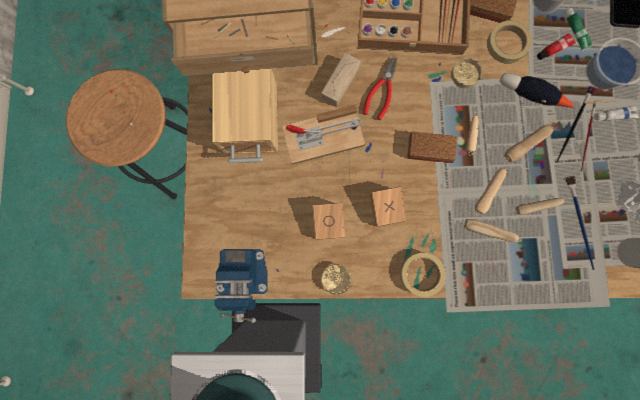

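View pics/side0.png

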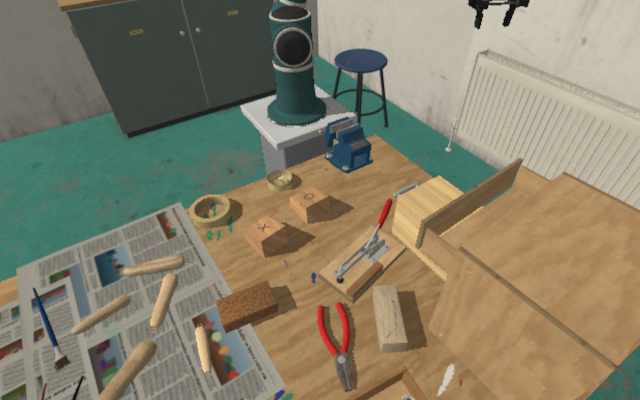

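Top view: the cabinet is at about (245,110) with its handle bar at about (246,160). The cross is at about (389,207) and the circle at about (329,221). I'll zoom in on these.

```bash
cat > h.py <<'E'
from station import robot
import cv2,numpy as np
from scipy.spatial.transform import Rotation as R
def ray(c,uv,z):
    d=np.linalg.inv(c["K"])@[uv[0],uv[1],1]; d=R.from_quat(c["rotation"]).apply(d*[1,-1,-1])
    return np.array(c["eye"])+d*(z-c["eye"][2])/d[2]
def proj(c,p):
    v=R.from_quat(c["rotation"]).inv().apply(np.array(p)-c["eye"])*[1,-1,-1]; v=c["K"]@v
    return v[:2]/v[2]
E
python3 - <<'E'
from h import *
im=cv2.imread("pics/top0.png")
a=cv2.resize(im[60:172,200:300],None,fx=5,fy=5,interpolation=cv2.INTER_CUBIC)
b=cv2.resize(im[180:245,300:415],None,fx=2.6,fy=2.6,interpolation=cv2.INTER_CUBIC)
o=np.zeros((560,800,3),np.uint8);o[:560,:500]=a;o[:b.shape[0],500:500+b.shape[1]]=b
cv2.imwrite("pics/z0.png",o)
E
```

```text
(no output)
```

View pics/z0.png

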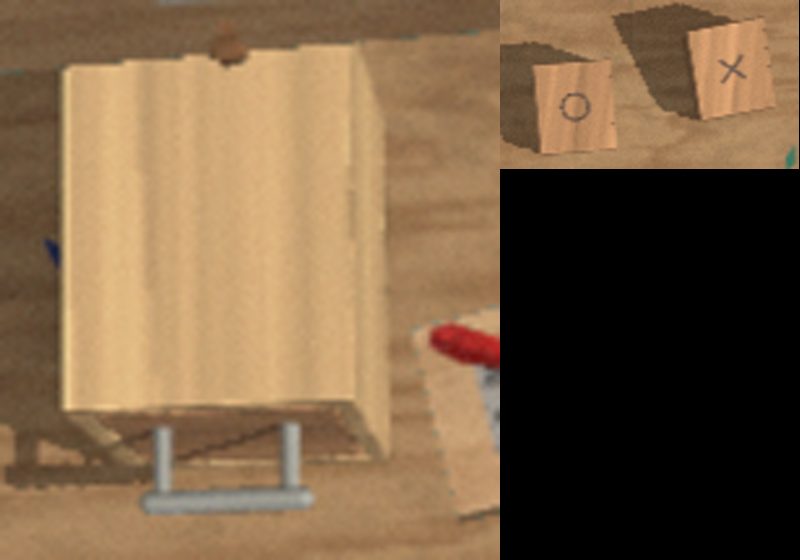

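```bash
python3 - <<'E'
from h import *
c=robot.get_calibration("top")
P=lambda x,y:(200+x/5-.4,60+y/5-.4)
a,b=[ray(c,P(*p),.082) for p in((147,503),(309,498))]
print("handle",a,b,(a+b)/2,np.linalg.norm(a-b))
q=[ray(c,P(*p),.12)[:2] for p in((63,68),(355,45),(355,402),(65,408))]
print("cab",np.round(q,4).tolist(),[np.linalg.norm(q[i]-q[i-1]) for i in range(4)])
for n,cc in(("cross",(233,69)),("circ",(75,107))): print(n,ray(c,(300+cc[0]/2.6-.3,180+cc[1]/2.6-.3),.047))
for p in((188,30),(265,18),(275,106),(198,118)): print("corner z34/60",ray(c,(300+p[0]/2.6,180+p[1]/2.6),.034)[:2].round(4),ray(c,(300+p[0]/2.6,180+p[1]/2.6),.06)[:2].round(4))
im=cv2.imread("pics/side0.png")
cv2.imwrite("pics/z1.png",cv2.resize(im[170:265,235:345],None,fx=6,fy=6,interpolation=cv2.INTER_CUBIC))
E
```

```text
handle [0.60428683 0.00640916 0.082     ] [ 0.60571629 -0.0688828   0.082     ] [ 0.60500156 -0.03123682  0.082     ] 0.07530553559326215
cab [[0.798, 0.039], [0.8063, -0.0944], [0.6405, -0.0958], [0.6396, 0.034]] [np.float64(0.1585191153515031), np.float64(0.1336312206982635), np.float64(0.16578283056325588), np.float64(0.12982948838141964)]
cross [ 0.49755121 -0.36482152  0.047     ]
circ [ 0.46436437 -0.22232742  0.047     ]
corner z34/60 [ 0.5343 -0.3272] [ 0.5309 -0.3245]
corner z34/60 [ 0.5448 -0.3978] [ 0.5411 -0.3931]
corner z34/60 [ 0.464  -0.4045] [ 0.4625 -0.3996]
corner z34/60 [ 0.4536 -0.3346] [ 0.4524 -0.3317]
```

View pics/z1.png

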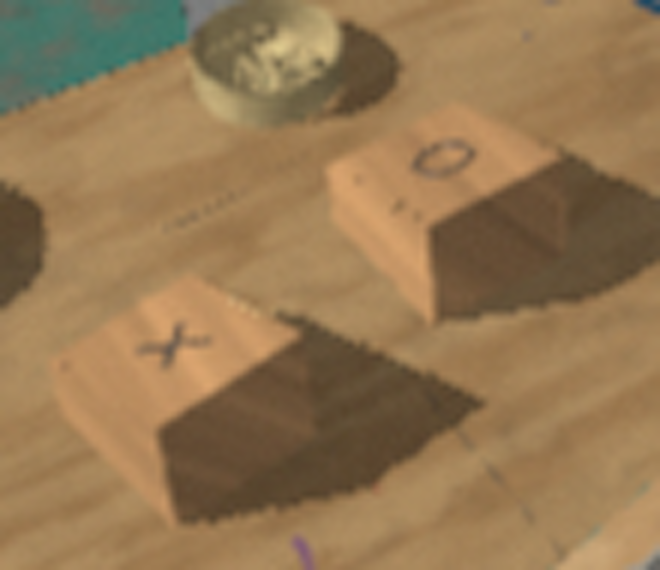

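The side view shows the cross blank at about (270,245), with its dark +x face the tall one, so its yaw is about 8° with the high side away from the robot. The tool can only point down, so I'll tilt the gauge 18° in the fingers later, by pushing its nose against the inside of the drawer front. First step: turn the gripper to grip the handle bar.

Request:
{"name": "drive_tool", "arguments": {
  "commands": [
    [0,0,0,10.7,0.024],
    [0,0,0,10.7,0.024],
    [0,0,0,10.7,0.024],
    [0,0,0,10.7,0.024],
    [0,0,0,10.7,0.024]
  ]
}}

```text
time: 0.72
ee_pos: [0.2626, 0.6214, 0.2379]
eef_rot: [0.621, 0.784, -0.001, 0.0]
contact_force: [0.0, -0.1, -0.5]
finger_gap: 0.455
gripper_force: 0.0
```

Request:
{"name": "drive_tool", "arguments": {
  "commands": [
    [0,0,0,10.7,0.024],
    [0,0,0,1.8,0.024],
    [-0.055,0.028,0,0,0.024],
    [-0.055,0.028,0,0,0.024],
    [-0.055,0.028,0,0,0.024]
  ]
}}

```text
time: 1.35
ee_pos: [0.3503, 0.4568, 0.2384]
eef_rot: [0.699, 0.715, -0.0, 0.0]
contact_force: [0.9, -0.5, 0.1]
finger_gap: 0.271
gripper_force: 0.0
```

Request:
{"name": "drive_tool", "arguments": {
  "commands": [
    [-0.055,0.028,0,0,0.024],
    [-0.055,0.028,0,0,0.024],
    [-0.055,0.028,0,0,0.024],
    [-0.055,0.028,0,0,0.024],
    [-0.055,0.028,0,0,0.024]
  ]
}}

```text
time: 1.98
ee_pos: [0.4956, 0.1843, 0.2388]
eef_rot: [0.699, 0.715, 0.0, 0.0]
contact_force: [0.9, 0.6, 0.1]
finger_gap: 0.271
gripper_force: 0.0
```

Request:
{"name": "drive_tool", "arguments": {
  "commands": [
    [-0.055,0.028,0,0,0.024],
    [-0.055,0.028,0,0,0.024],
    [-0.055,0.028,0,0,0.024],
    [0,0,0,0,0.024]
  ]
}}

```text
time: 2.48
ee_pos: [0.5835, 0.0189, 0.2384]
eef_rot: [0.701, 0.713, -0.0, 0.0]
contact_force: [-0.0, -0.1, -0.1]
finger_gap: 0.276
gripper_force: 0.0
```

Request:
{"name": "drive_tool", "arguments": {
  "commands": [
    [-0.05,0.021,0.04,0,0.024],
    [0,0,0,0,0.024]
  ]
}}

```text
time: 2.72
ee_pos: [0.6006, -0.0244, 0.1979]
eef_rot: [0.7, 0.714, -0.002, -0.002]
contact_force: [-0.9, -0.7, -0.3]
finger_gap: 0.27
gripper_force: 0.0
```

```bash
python3 - <<'E'
from h import *
c=robot.get_calibration("wrist"); im=robot.camera("wrist")[:,:,::-1].copy()
s=robot.sense();print(s["ee_pos"],s["finger_gap"],c["eye"],c["rotation"])
print(proj(c,[.605,-.0312,.082]))
cv2.imwrite("pics/w1.png",im)
E
```

```text
[ 0.60106669 -0.02313199  0.19948568] 0.27252113153714386 [0.59898063 0.0553665  0.34458828] [-0.15704256  0.00116931  0.01004192  0.98754009]
[324.15575693 203.09541237]
```

View pics/w1.png

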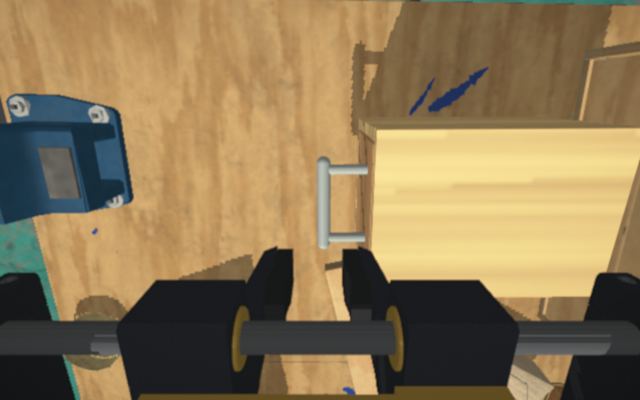

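Wrist view: the bar runs from (323,158) to (323,245), which matches my estimate to about 1 mm. Going down now.

Request:
{"name": "drive_tool", "arguments": {
  "commands": [
    [0,0,0.03,0,0.024],
    [0,0,0.02,0,0.024],
    [0,0,0,0,0.024],
    [0,0,0,0,0.024]
  ]
}}

```text
time: 3.28
ee_pos: [0.603, -0.0226, 0.1525]
eef_rot: [0.7, 0.714, 0.0, 0.0]
contact_force: [0.6, 0.5, 0.3]
finger_gap: 0.273
gripper_force: 0.0
```

Request:
{"name": "drive_tool", "arguments": {
  "commands": [
    [-0.008,0.002,0.04,0,0.024],
    [0,0,0.03,0,0.024],
    [0,0,0.013,0,0.024],
    [0,0,0,0,0.024],
    [0,0,0,0,0.02]
  ]
}}

```text
time: 3.9
ee_pos: [0.6062, -0.0312, 0.0704]
eef_rot: [0.7, 0.714, 0.001, 0.001]
contact_force: [0.8, 0.3, -0.5]
finger_gap: 0.23
gripper_force: 0.0
```

Request:
{"name": "drive_tool", "arguments": {
  "commands": [
    [0,0,0,0,0.0],
    [0,0,0,0,0.0],
    [0,0,0,0,0.0]
  ],
  "squeeze": 25
}}

```text
time: 4.28
ee_pos: [0.605, -0.0313, 0.0701]
eef_rot: [0.7, 0.714, 0.0, 0.0]
contact_force: [-3.0, 0.9, 4.9]
finger_gap: 0.115
gripper_force: 25.0
```

Request:
{"name": "drive_tool", "arguments": {
  "commands": [
    [0,-0.025,0,0,0.0],
    [0,-0.025,0,0,0.0],
    [0,-0.025,0,0,0.0],
    [0,-0.025,0,0,0.0],
    [0,-0.008,0,0,0.0]
  ]
}}

```text
time: 4.9
ee_pos: [0.4975, -0.034, 0.0701]
eef_rot: [0.7, 0.714, 0.001, 0.002]
contact_force: [1.9, -2.5, 1.2]
finger_gap: 0.114
gripper_force: 25.0
```

Request:
{"name": "drive_tool", "arguments": {
  "commands": [
    [0,-0.003,0,0,0.0],
    [0,0,0,0,0.0]
  ]
}}

```text
time: 5.15
ee_pos: [0.4951, -0.034, 0.0701]
eef_rot: [0.7, 0.714, 0.0, 0.001]
contact_force: [-1.5, -3.8, 9.7]
finger_gap: 0.111
gripper_force: 25.0
```

Request:
{"name": "drive_tool", "arguments": {
  "commands": [
    [0,-0.003,0,0,0.0],
    [0,0,0,0,0.0]
  ]
}}

```text
time: 5.4
ee_pos: [0.4951, -0.034, 0.0702]
eef_rot: [0.7, 0.714, 0.003, 0.003]
contact_force: [7.0, -2.6, 0.2]
finger_gap: 0.112
gripper_force: 25.0
```

The drawer is at its stop: 110 mm of travel, and the force is rising. I'll release the handle, go up and turn 90° over the gauge.

Request:
{"name": "drive_tool", "arguments": {
  "commands": [
    [0,0,0,0,0.024],
    [0,0,0,0,0.024],
    [0,0,-0.05,0,0.024],
    [0,0,-0.06,0,0.024],
    [0,0.02,-0.03,10,0.088]
  ]
}}

```text
time: 6.02
ee_pos: [0.5109, -0.0327, 0.2114]
eef_rot: [0.761, 0.648, 0.001, 0.001]
contact_force: [0.6, 0.0, 0.2]
finger_gap: 0.364
gripper_force: 0.0
```

Request:
{"name": "drive_tool", "arguments": {
  "commands": [
    [0,0,0,10,0.088],
    [0,0,0,10,0.088],
    [0,0,0,10,0.088],
    [0,0,0,10,0.088],
    [0,0,0,10,0.088]
  ]
}}

```text
time: 6.65
ee_pos: [0.5098, -0.0326, 0.2076]
eef_rot: [0.964, 0.265, -0.001, -0.001]
contact_force: [0.7, 0.0, 0.2]
finger_gap: 0.931
gripper_force: 0.0
```

Request:
{"name": "drive_tool", "arguments": {
  "commands": [
    [0,0,0,10,0.088],
    [0,0,0,10,0.088],
    [0,0,0,10,0.088],
    [0.03,0,0,0,0.088],
    [0,0,0,0,0.088]
  ]
}}

```text
time: 7.28
ee_pos: [0.5411, -0.0321, 0.2078]
eef_rot: [1.0, 0.01, -0.001, -0.0]
contact_force: [-0.2, -0.3, -0.3]
finger_gap: 0.998
gripper_force: 0.0
```

```bash
python3 - <<'E'
from h import *
c=robot.get_calibration("wrist"); im=robot.camera("wrist")[:,:,::-1].copy()
print(robot.sense()["ee_pos"],c["eye"],proj(c,[.590,-.032,.108]),proj(c,[.590,-.032,.068]))
cv2.imwrite("pics/w2.png",im)
E
```

```text
[ 0.54017447 -0.03210631  0.20771853] [ 0.62061638 -0.03113957  0.35441781] [317.28857249 138.14382988] [317.2434363  132.26011096]
```

View pics/w2.png

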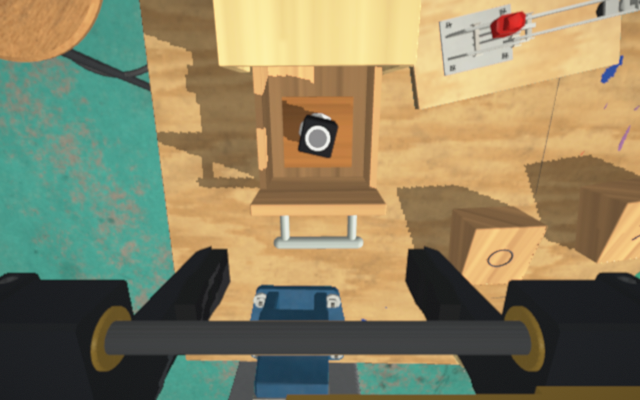

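Wrist view: the drawer is out and the gauge top is at (317,137), as predicted. Its square grip is turned by about 13°, so I'll measure that.

```bash
python3 - <<'E'
from h import *
im=cv2.imread("pics/w2.png")[100:175,280:360]
m=(im.max(2)<60).astype(np.uint8)
cs,_=cv2.findContours(m,0,2);k=max(cs,key=cv2.contourArea);k=cv2.convexHull(k)
print(cv2.minAreaRect(k),cv2.contourArea(k)); print((cv2.approxPolyDP(k,4,True)[:,0]+[280,100]).tolist())
for r in m: print(''.join('.#'[v] for v in r))
E
```

```text
((37.34550476074219, 35.5028076171875), (33.429115295410156, 36.652103424072266), 12.994616508483887) 1169.0
[[307, 115], [336, 125], [329, 156], [299, 149]]
................................................................................
................................................................................
................................................................................
................................................................................
................................................................................
................................................................................
................................................................................
................................................................................
................................................................................
................................................................................
................................................................................
...................................................
[... 4432 characters left out ...]
....................................................
................................................................................
................................................................................
................................................................................
................................................................................
................................................................................
................................................................................
................................................................................
................................................................................
```

Request:
{"name": "drive_tool", "arguments": {
  "commands": [
    [0,0,0,10,0.088],
    [0,0,0,3,0.088],
    [0.049,-0.01,0,0,0.088],
    [0,0,0.03,0,0.088],
    [0,0,0,0,0.088]
  ]
}}

```text
time: 7.95
ee_pos: [0.5875, -0.0324, 0.1753]
eef_rot: [0.995, -0.104, -0.004, -0.0]
contact_force: [-0.8, -0.1, 0.4]
finger_gap: 0.994
gripper_force: 0.0
```

Request:
{"name": "drive_tool", "arguments": {
  "commands": [
    [0.002,0,0.04,0,0.088],
    [0,0,0.04,0,0.088],
    [0,0,0.02,0,0.07],
    [0,0,0,0,0.05],
    [0,0,0,0,0.05]
  ]
}}

```text
time: 8.57
ee_pos: [0.5939, -0.0333, 0.0804]
eef_rot: [0.995, -0.104, 0.001, -0.0]
contact_force: [-0.7, 0.5, 0.4]
finger_gap: 0.685
gripper_force: 0.0
```

Request:
{"name": "drive_tool", "arguments": {
  "commands": [
    [-0.003,0,0.005,0,0.05],
    [0,0,0,0,0.05]
  ]
}}

```text
time: 8.82
ee_pos: [0.5898, -0.0325, 0.0742]
eef_rot: [0.995, -0.104, 0.0, 0.0]
contact_force: [0.1, -0.8, 0.5]
finger_gap: 0.566
gripper_force: 0.0
```

Request:
{"name": "drive_tool", "arguments": {
  "commands": [
    [0,0,0,0,0.0],
    [0,0,0,0,0.0],
    [0,0,0,0,0.0],
    [0,0,0,0,0.0]
  ],
  "squeeze": 30
}}

```text
time: 9.32
ee_pos: [0.5899, -0.0325, 0.0737]
eef_rot: [0.995, -0.104, 0.0, -0.0]
contact_force: [-0.2, 0.5, 1.3]
finger_gap: 0.292
gripper_force: 30.0
```

Request:
{"name": "drive_tool", "arguments": {
  "commands": [
    [0,0,-0.02,0,0.0],
    [0,0,-0.02,0,0.0],
    [0,0,-0.025,0,0.0],
    [0,0,0,0,0.0],
    [0,0,0,0,0.0]
  ]
}}

```text
time: 9.95
ee_pos: [0.5897, -0.0326, 0.1388]
eef_rot: [0.995, -0.104, 0.0, 0.0]
contact_force: [-0.0, 0.2, -1.3]
finger_gap: 0.292
gripper_force: 30.0
```

The gauge is lifted. Next I'll turn square to the drawer front and push the nose against its inner top edge at a reduced grip, to pivot it 18°.

Request:
{"name": "drive_tool", "arguments": {
  "commands": [
    [0,0,0,-6.5,0.0],
    [0,0,0,-6.5,0.0],
    [-0.025,0,0,0,0.0],
    [0,0,0,0,0.0],
    [0,0,0,0,0.0]
  ],
  "squeeze": 30
}}

```text
time: 10.58
ee_pos: [0.5649, -0.033, 0.1381]
eef_rot: [1.0, 0.009, -0.0, -0.0]
contact_force: [0.4, -0.2, -1.3]
finger_gap: 0.293
gripper_force: 30.0
```

Request:
{"name": "drive_tool", "arguments": {
  "commands": [
    [-0.004,0,0,0,0.0],
    [-0.004,0,0,0,0.0],
    [0,0,0,0,0.0]
  ],
  "squeeze": 12
}}

```text
time: 10.95
ee_pos: [0.5566, -0.0331, 0.1385]
eef_rot: [1.0, 0.01, -0.0, -0.0]
contact_force: [0.7, 0.4, -1.0]
finger_gap: 0.293
gripper_force: 12.0
```

Request:
{"name": "drive_tool", "arguments": {
  "commands": [
    [-0.003,0,0,0,0.0],
    [0,0,0,0,0.0]
  ]
}}

```text
time: 11.2
ee_pos: [0.5536, -0.0332, 0.1386]
eef_rot: [1.0, 0.01, -0.0, 0.0]
contact_force: [-0.7, -0.3, -0.9]
finger_gap: 0.294
gripper_force: 12.0
```

Request:
{"name": "drive_tool", "arguments": {
  "commands": [
    [-0.003,0,0,0,0.0],
    [0,0,0,0,0.0]
  ]
}}

```text
time: 11.45
ee_pos: [0.5505, -0.0333, 0.1386]
eef_rot: [1.0, 0.01, -0.0, 0.0]
contact_force: [0.5, -0.9, -0.6]
finger_gap: 0.299
gripper_force: 12.0
```

Request:
{"name": "drive_tool", "arguments": {
  "commands": [
    [-0.003,0,0,0,0.0],
    [0,0,0,0,0.0]
  ]
}}

```text
time: 11.7
ee_pos: [0.5479, -0.0334, 0.1388]
eef_rot: [1.0, 0.01, 0.0, 0.0]
contact_force: [0.6, 0.1, -1.2]
finger_gap: 0.293
gripper_force: 12.0
```

Request:
{"name": "drive_tool", "arguments": {
  "commands": [
    [-0.003,0,0,0,0.0],
    [0,0,0,0,0.0]
  ]
}}

```text
time: 11.95
ee_pos: [0.5454, -0.0334, 0.1391]
eef_rot: [1.0, 0.01, 0.001, 0.0]
contact_force: [2.3, 0.6, -1.2]
finger_gap: 0.289
gripper_force: 12.0
```

Request:
{"name": "drive_tool", "arguments": {
  "commands": [
    [-0.003,0,0,0,0.0],
    [0,0,0,0,0.0]
  ]
}}

```text
time: 12.2
ee_pos: [0.5421, -0.0335, 0.1391]
eef_rot: [1.0, 0.01, 0.001, 0.0]
contact_force: [1.6, 0.5, 0.6]
finger_gap: 0.296
gripper_force: 12.0
```

```bash
python3 - <<'E'
from h import *
c=robot.get_calibration("side"); im=robot.camera("side")[:,:,::-1].copy()
s=robot.sense();print(s["ee_pos"],s["contact_force"])
u=proj(c,[.55,-.033,.11]); print(u)
x,y=map(int,u);y=max(y-50,0);x-=50
print(x,y);cv2.imwrite("pics/s0.png",im);cv2.imwrite("pics/s1.png",cv2.resize(im[y:y+90,x:x+110],None,fx=6,fy=6,interpolation=cv2.INTER_CUBIC))
E
```

```text
[ 0.54212582 -0.03353404  0.13906293] [2.46128942 0.27081614 1.7223302 ]
[390.90985168 168.00088913]
340 118
```

View pics/s1.png

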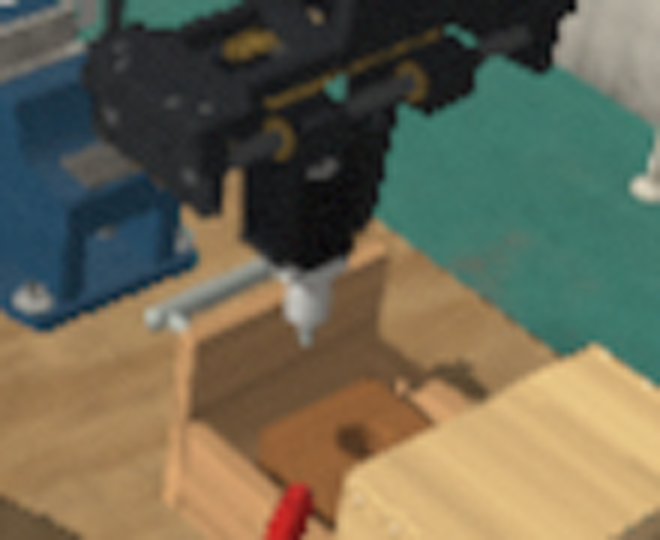

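Crop of the side view: the nose is at about (306,290) and the tip at about (306,342), just touching the drawer front, and the fingers are clear. I'll keep pushing.

Request:
{"name": "drive_tool", "arguments": {
  "commands": [
    [-0.003,0,0,0,0.0],
    [-0.003,0,0,0,0.0],
    [0,0,0,0,0.0]
  ]
}}

```text
time: 12.62
ee_pos: [0.5353, -0.0336, 0.1385]
eef_rot: [1.0, 0.01, -0.0, -0.0]
contact_force: [2.2, 0.2, 0.5]
finger_gap: 0.293
gripper_force: 12.0
```

Request:
{"name": "drive_tool", "arguments": {
  "commands": [
    [-0.003,0,0,0,0.0],
    [-0.002,0,0,0,0.0],
    [0,0,0,0,0.0]
  ]
}}

```text
time: 13.0
ee_pos: [0.5302, -0.0336, 0.1383]
eef_rot: [1.0, 0.01, -0.001, -0.0]
contact_force: [2.2, 0.6, -1.2]
finger_gap: 0.296
gripper_force: 12.0
```

```bash
python3 - <<'E'
from h import *
c=robot.get_calibration("wrist"); im=robot.camera("wrist")[:,:,::-1].copy()
s=robot.sense();print(s["ee_pos"],s["contact_force"])
cv2.imwrite("pics/w3.png",im)
T=R.from_quat(s["eef_rot"]);p=np.array(s["ee_pos"])
for th in(0,5,10,15,18,21):
    t=np.radians(th);g=lambda a:proj(c,p+T.apply([(.0685-a)*np.sin(t),0,-.0187+(.0685-a)*np.cos(t)])).round(1)
    print(th,g(0),g(.014),g(.04))
E
```

```text
[ 0.53020515 -0.03365005  0.13826901] [ 2.57384322 -0.561013   -1.05104901]
0 [315.9 225.2] [315.9 233.9] [315.8 253.7]
5 [315.9 216.6] [315.9 226.7] [315.8 249.5]
10 [315.9 208.1] [315.9 219.7] [315.8 245.5]
15 [315.9 199.9] [315.9 212.8] [315.8 241.7]
18 [315.9 195. ] [315.9 208.8] [315.7 239.5]
21 [315.9 190.2] [315.9 204.9] [315.7 237.3]
```

View pics/w3.png

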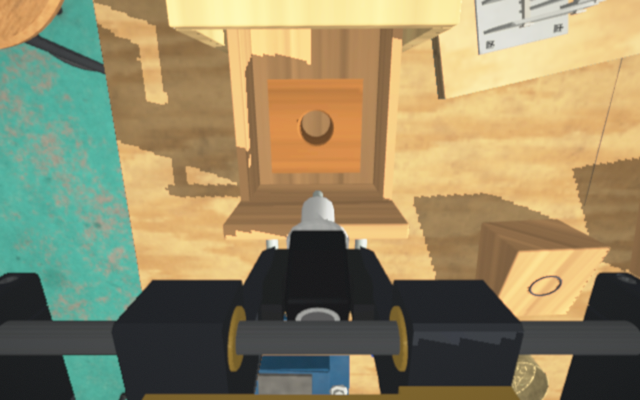

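Wrist view: the tip end is at about (318,191) and the nose at about (317,212), so the gauge is tilted about 18° in the right direction. I'll tighten the grip, back off and re-measure the tip.

Request:
{"name": "drive_tool", "arguments": {
  "commands": [
    [0,0,0,0,0.0],
    [0,0,0,0,0.0],
    [0.012,0,-0.01,0,0.0],
    [0,0,-0.05,0,0.0],
    [0,0,-0.01,0,0.0]
  ],
  "squeeze": 40
}}

```text
time: 13.68
ee_pos: [0.5457, -0.0337, 0.2129]
eef_rot: [1.0, 0.01, 0.003, 0.0]
contact_force: [0.4, -0.2, -1.0]
finger_gap: 0.292
gripper_force: 40.0
```

```bash
python3 - <<'E'
from h import *
c=robot.get_calibration("wrist"); im=robot.camera("wrist")[:,:,::-1].copy()
s=robot.sense();print(s["ee_pos"],s["contact_force"],s["eef_rot"],s["gripper_force"])
cv2.imwrite("pics/w4.png",im)
T=R.from_quat(s["eef_rot"]);p=np.array(s["ee_pos"])
for th in(12,15,18,21):
    t=np.radians(th);g=lambda a,r=0:proj(c,p+T.apply([(.0685-a)*np.sin(t)+r*np.cos(t),0,-.0187+(.0685-a)*np.cos(t)-r*np.sin(t)])).round(1)
    print(th,"tip far edge",g(0,.003),"nose far edge",g(.014,.009))
# gray (unsaturated bright) mask
sat=im.max(2).astype(int)-im.min(2)
for r in range(180,240,2): print(r,''.join('#' if sat[r,k]<30 and im[r,k].max()>70 else '.' for k in range(290,345)))
E
```

```text
[ 0.54531329 -0.03363769  0.21259039] [-0.29104896  0.11128588 -0.07239348] [9.99949414e-01 9.59321309e-03 3.00124950e-03 3.63008519e-04] 40.00006307847798
12 tip far edge [315.8 201.2] nose far edge [315.8 204.2]
15 tip far edge [315.8 196.3] nose far edge [315.7 200.4]
18 tip far edge [315.8 191.5] nose far edge [315.7 196.6]
21 tip far edge [315.8 186.8] nose far edge [315.7 193. ]
180 .......................................................
182 .......................................................
184 .......................................................
186 .......................................................
188 .......................................................
190 .......................................................
192 ........................########.......................
194 .......................##########......................
196 .......................##########......................
198 ...................#################...................
200 .................######################................
202 ..............###########################.......
[... 387 characters left out ...]
#############################...........
218 ............################################...........
220 ............################################...........
222 ...........#################################...........
224 .........#####################################.........
226 ......############################################.....
228 ...##################################################..
230 .######################################################
232 .#...................................................##
234 #.....................................................#
236 #.....................................................#
238 #.....................................................#
```

Still tilted 18° after backing off. Now over to the cross.

Request:
{"name": "drive_tool", "arguments": {
  "commands": [
    [0,0,0,-7,0.0],
    [-0.02,0.053,0,0,0.0],
    [-0.02,0.053,0,0,0.0],
    [-0.02,0.053,0,0,0.0],
    [-0.02,0.053,0,0,0.0]
  ]
}}

```text
time: 14.35
ee_pos: [0.4921, -0.2557, 0.2071]
eef_rot: [0.997, 0.071, -0.001, -0.001]
contact_force: [0.8, 0.3, -0.3]
finger_gap: 0.29
gripper_force: 40.0
```

Request:
{"name": "drive_tool", "arguments": {
  "commands": [
    [-0.02,0.053,0,0,0.0],
    [-0.02,0.053,0,0,0.0],
    [0,0,0.04,0,0.0],
    [0,0,0.03,0,0.0],
    [0,0,0,0,0.0]
  ]
}}

```text
time: 14.98
ee_pos: [0.4658, -0.3631, 0.1339]
eef_rot: [0.998, 0.07, -0.003, -0.003]
contact_force: [-0.1, 0.6, -1.3]
finger_gap: 0.291
gripper_force: 40.0
```

Request:
{"name": "drive_tool", "arguments": {
  "commands": [
    [0.005,0.006,0.026,0,0.0],
    [0,0,0,0,0.0],
    [0,0,0,0,0.0]
  ]
}}

```text
time: 15.35
ee_pos: [0.475, -0.3705, 0.1138]
eef_rot: [0.997, 0.071, 0.0, 0.0]
contact_force: [-0.1, 0.8, -0.7]
finger_gap: 0.293
gripper_force: 40.0
```

```bash
python3 - <<'E'
from h import *
c=robot.get_calibration("wrist"); im=robot.camera("wrist")[:,:,::-1].copy()
s=robot.sense();p=np.array(s["ee_pos"]);T=R.from_quat(s["eef_rot"]);print(p,s["contact_force"],s["eef_rot"])
t=np.radians(18);tip=p+T.apply([.0685*np.sin(t),0,-.0187+.0685*np.cos(t)])
print("tip",tip,proj(c,tip),"cross",proj(c,[.4975,-.3648,.047]))
cv2.imwrite("pics/w5.png",cv2.resize(im[120:260,220:420],None,fx=4,fy=4,interpolation=cv2.INTER_CUBIC))
E
```

```text
[ 0.47522395 -0.37066418  0.11415458] [-0.26841529  0.72970607 -0.95093406] [9.97493442e-01 7.07530508e-02 6.62691433e-04 6.32770155e-04]
tip [ 0.49624523 -0.36773059  0.06773338] [316.44173225 194.76400637] cross [312.36606907 183.4850504 ]
```

View pics/w5.png

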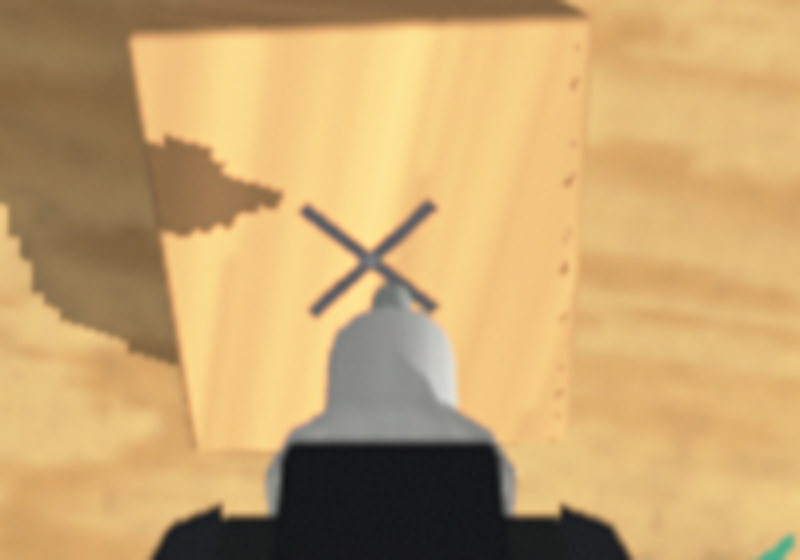

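Wrist crop: the cross is at (372,262) and the tip end at about (392,287), so I need to shift a few mm sideways. I'll line up along the face normal and approach in small steps.

Request:
{"name": "drive_tool", "arguments": {
  "commands": [
    [-0.005,-0.004,0,0,0.0],
    [0,0,0,0,0.0],
    [0.004,0,0.012,0,0.0],
    [0,0,0,0,0.0],
    [0,0,0,0,0.0]
  ]
}}

```text
time: 16.02
ee_pos: [0.4728, -0.3664, 0.1001]
eef_rot: [0.998, 0.071, -0.0, -0.0]
contact_force: [0.1, -0.4, -0.8]
finger_gap: 0.293
gripper_force: 40.0
```

```bash
cat > est.py <<'E'
from h import *
s=robot.sense();p=np.array(s["ee_pos"]);T=R.from_quat(s["eef_rot"])
t=np.radians(18);d=T.inv().apply(np.array([.4968,-.3648,.047])-p)-np.array([.0685*np.sin(t),.0008,-.0187+.0685*np.cos(t)])
n=np.array([-np.sin(t),0,-np.cos(t)]);dist=-d@n
print("shift to cross (tool)",d.round(4),"normal gap",dist.round(4),"in-plane shift",(d+dist*n).round(4),s["contact_force"].round(2) if hasattr(s["contact_force"],"round") else s["contact_force"],s["time"])
E
python3 est.py
```

```text
shift to cross (tool) [0.0028 0.0011 0.0066] normal gap 0.0072 in-plane shift [ 0.0006  0.0011 -0.0002] [ 0.1  -0.38 -0.78] 16.025
```

Request:
{"name": "drive_tool", "arguments": {
  "commands": [
    [0.003,0.001,0.007,0,0.0],
    [0,0,0,0,0.0],
    [0.001,0,0.003,0,0.0],
    [0,0,0,0,0.0],
    [0,0,0,0,0.0]
  ]
}}

```text
time: 16.65
ee_pos: [0.4771, -0.3671, 0.0909]
eef_rot: [0.998, 0.071, -0.0, 0.0]
contact_force: [-1.5, -0.1, 1.2]
finger_gap: 0.293
gripper_force: 40.0
```

```bash
python3 est.py
```

```text
shift to cross (tool) [-0.0013 -0.0003 -0.0026] normal gap -0.0029 in-plane shift [-0.0004 -0.0003  0.0001] [-1.46 -0.1   1.22] 16.65
```

Request:
{"name": "drive_tool", "arguments": {
  "commands": [
    [0.0005,0,0.0015,0,0.0],
    [0.0005,0,0.0015,0,0.0],
    [0,0,0,0,0.0],
    [0,0,0,0,0.0]
  ]
}}

```text
time: 17.15
ee_pos: [0.4782, -0.367, 0.0878]
eef_rot: [0.998, 0.071, 0.0, 0.0]
contact_force: [-1.5, 0.7, 2.1]
finger_gap: 0.29
gripper_force: 40.0
```

```bash
python3 est.py; python3 - <<'E'
from h import *
f=[]
for i in range(4):
    im=robot.camera("wrist")[:,:,::-1].copy(); f.append(robot.sense()["contact_force"])
print(np.mean(f,0))
cv2.imwrite("pics/w6.png",cv2.resize(im[120:260,220:420],None,fx=4,fy=4,interpolation=cv2.INTER_CUBIC))
E
```

```text
shift to cross (tool) [-0.0025 -0.0004 -0.0056] normal gap -0.0061 in-plane shift [-0.0006 -0.0004  0.0002] [-1.54  0.69  2.12] 17.15
[-1.12160745  0.17690715  2.36232284]
```

View pics/w6.png

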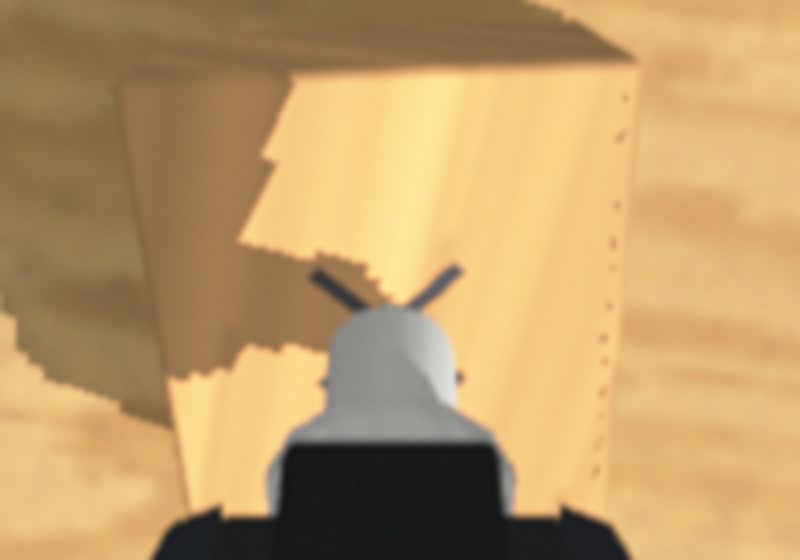

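Wrist crop: the nose is centred on the cross, with the strokes at 315 to 460 and the nose at 392. The force is about 3.5 N, which is about 6 mm of tip travel, so I'm handing in.

```bash
python3 -c "
from station import robot
print(robot.hand_in())"
```

```text
the job is handed in; nothing more can be done
None
```

I handed the job in with the drawer out at its stop (110 mm) and the gauge held square on the cross, pressed with about 3.5 N (tip about 6 mm in); the hand-in returned no verdict.

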